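Vent the vacuum desiccator and put the dried crucible on the balance

TASK

The dried crucible in the small vacuum desiccator is due for weighing. Let the air in by turning the red tap on the lid counter-clockwise until its handle lies in line with the hose nozzle, and leave it open; then lift the lid straight up by its knob, clear of the crucible, and set it down gently, knob up, on the middle of the round green mat. Then take the crucible out and stand it gently in the middle of the balance pan without pressing the pan down, and leave the foam cup, the bottle and the marker pen where they are.

Things in the scene. Friction and masses are not known exactly. Their poses are not given: they have to be found in the camera images.
- desiccator_base: fixed white bowl of the desiccator, 161 mm across, 59 mm high; origin at the centre of its underside, z up. The lid seats on its flange at z 50, inside a raised rim up to z 59 with 2 to 3 mm of play. Grey perforated plate inside, 119 mm across, top at z 38; the crucible stands on it within 12 mm of the middle, its rim at z 88: the lid must rise 45 mm before it moves sideways
- lid: loose clear domed lid, about 0.35 kg, 146 mm across; origin at the centre of its sealing underside, 50 mm up while on the base; z up, x towards the vent tap. Dome 124 mm wide, 113 inside; flat top at z 74, inside height 70. Tap body at x 48, its white hose nozzle points along +x to x 81. Vacuum holds it down firmly until the tap is open (between 0.5 and 1.25 rad); then it lies loose
- knob_grip (a point): centre of the lid's black round knob, on the lid's axis at lid z 92; axes as the lid's. The knob is 28 mm across, from lid z 80 to 102. The tap handle, when open, begins 28 mm from the axis along lid +x: grip the knob with the fingers on its lid +y and -y sides
- tap_grip (a point): centre of the red tap handle, on the tap's upright axis at lid x 48, z 102; turns with the handle: y runs along it, x across. The handle is a bar 40 mm long, 11 thick, 18 high (lid z 92 to 110) on a 10 mm neck; the tap body under it (up to lid z 84) is 18 mm wide: keep fingertips above it. The knob's side is 34 mm from the tap's axis
- tap (a joint): turn of the vent tap, rad: 0 = closed, handle across the nozzle; grows counter-clockwise seen from above; stop at 1.57 = open, handle in line with the nozzle. It starts between 0 and 0.2; it turns stiffly (about 0.04 N m) and stays where it is left. Open means past 1.25
- crucible: loose white porcelain crucible, a tapered cup open at the top: 48 mm across the rim, 33 mm at the foot, 50 mm high, wall 3 mm, about 55 g; origin at the centre of its foot, z up. It stands on the desiccator's plate. Grip it from above across its outside, just under the rim, fingers not opened more than about 70 mm
- mat_disc: fixed round green silicone mat, 164 mm across and 3 mm thick; origin at the centre of its underside. The lid's place: resting on it, the lid's origin is 3 mm above the mat's origin
- balance: fixed white bench balance, 200 mm (x) by 150 mm (y), display end towards the robot; origin at the centre of its underside. It stands right of the clear water bath (walls 190 mm high) and left of a white instrument 175 mm high. On the way from the desiccator the bath's black circulator rises to about 360 mm: carry the crucible well over it
- pan_top (a point): centre of the top face of the balance's round steel pan, 110 mm across, about 79 mm above the bench; z up
- pan (a joint): how far the pan is pressed down, m: 0 at rest, 0.006 at its stop. The pan is sprung: it starts to give at 0.2 N and reaches its stop at about 6 N; the crucible alone sinks it less than 1 mm
- foam_cup: bystander: white foam cup, 92 mm across, 99 mm high, 12 g, loose; origin at the centre of its foot
- buffer_bottle: bystander: small white bottle with a blue cap, 38 mm across, 86 mm high, loose; origin at the centre of its foot
- marker: bystander: red and white marker pen, 135 mm long, 17 mm thick, lying loose; origin at its middle underneath

How it is judged (in metres and radians):
On the way, in this order (a step that is already met when the one before it is completed fails the run):
1. the tap is turned open, past 1.25 rad, while the lid still lies on the base (value of joint tap above 1.25 rad and z of lid in the frame of desiccator_base below 0.054 m and horizontal distance between lid and desiccator_base below 0.01 m), for 0.3 s.
2. the lid stands upright on the green mat, within 25 mm of its middle, let go, with the crucible still in the desiccator (horizontal distance between lid and mat_disc below 0.025 m and z of lid in the frame of mat_disc below 0.009 m and angle between lid's own z axis and vertical below 0.06 rad and linear speed of lid below 0.03 m/s and contact force between the fingers and lid below 0.2 N and horizontal distance between crucible and desiccator_base below 0.035 m), for 0.2 s.
At the end, for the whole second after the job is handed in: The crucible stands upright and at rest on the balance pan, within 15 mm of its middle; the lid stands upright and at rest on the green mat, within 25 mm of its middle; the tap is open (past 1.25 rad) (horizontal distance between crucible and pan_top below 0.015 m and z of crucible in the frame of pan_top between -0.006 and 0.006 m and angle between each of crucible, lid's own z axis and vertical below 0.06 rad and linear speed of each of crucible, lid below 0.03 m/s and horizontal distance between lid and mat_disc below 0.025 m and z of lid in the frame of mat_disc below 0.009 m and value of joint tap above 1.25 rad); the robot touches nothing.
It fails at once if the foam cup, the bottle or the marker moved by more than 30 mm (distance of any of foam_cup, buffer_bottle, marker from where it was at the start of the episode above 0.03 m).
It fails at once if the crucible tipped by more than 0.5 rad (angle between crucible's own z axis and vertical above 0.5 rad).
It fails at once if the balance pan pressed or struck down to its stop (more than 5.5 mm) (value of joint pan above 0.0055 m).
It fails at once if the lid dropped on the mat (faster than 0.45 m/s close above it: a fall of more than about 1 cm) (horizontal distance between lid and mat_disc below 0.06 m and z of lid in the frame of mat_disc below 0.03 m and linear speed of lid above 0.45 m/s).
It fails at once if the crucible dropped on the pan (faster than 0.45 m/s close above it: a fall of more than about 1 cm) (horizontal distance between crucible and pan_top below 0.06 m and z of crucible in the frame of pan_top below 0.03 m and linear speed of crucible above 0.45 m/s).
It also fails if it takes over 72 s, if anything falls off the work surface, if the arm or the gripper's body presses on something with over 40 N, if the wrist force passes 120 N, or if a joint passes its speed limit or range.

ROBOT

A 7-joint arm with a two-finger parallel gripper is mounted at the origin on a cart in front of the work surface, level with it; the furniture and walls round the work are solid. World frame = base frame: x ahead of the robot, y to its left, z up, the work surface at z = 0. Lengths are in m, angles in degrees, forces in N, time in s.
With the tool pointing down it reaches from about 0.375 to 0.925 m from the base axis. Payload 3.1 kg.
Tool frame: the origin (TCP) lies at the very end of the fingers, on their centre line; the grasp point (between the pads) lies 19 mm behind it; z points along the fingers, y is the line along which they close (so a half turn about z gives the same grasp; the last joint's range is limited). The gripper opens to 85 mm and grips with 20 to 120 N. Pads are 22 mm wide; open, the fingers measure 114 mm over their backs; the gripper's body (76 mm by 85 mm) begins 54 mm behind the grasp point. The pads swing forward as they close: fully open they stand 13 mm farther back than shut.
Start: joints at [71.287, 21.939, 2.515, 91.553, -1.026, 66.532, -2.859], TCP at [0.147, -0.633, 0.231] pointing down, gripper open.
Joint ranges: [-149.38, 149.38], [-23.57, 123.04], [-84.95, 90], [0, 143.3], [-89.99, 269.99], [3.08, 112.72], [-163.45, 163.45]. Speed limits (degrees/s): [159.86, 159.86, 180, 180, 180, 180, 180].

INTERFACE

Orientations are given as a 3x3 rotation matrix whose columns are the frame's x, y, z axes.
In Python, from plant import env gives the robot as it stands.
- The arm moves only by the tool nudge_tcp, called after "Call:" in YAML: its name, and indented under it one key for each argument. Schema: {"type":"object","properties":{"increments":{"type":"array","items":{"type":"array","items":{"type":"number"},"minItems":6,"maxItems":6},"minItems":1,"maxItems":8},"jaw":{"type":"number"},"grip_force":{"type":"number"},"only":{"type":"string"},"quiet":{"type":"boolean"},"lines":{"type":"string"}},"required":["increments"],"additionalProperties":false}. increments is a list of rows, 1 to 8 of them, each of 6 numbers: dx, dy, dz in shares of 0.8 m (1.0 is 0.8 m), then a rotation vector rx, ry, rz in shares of 60 degrees (1.0 is 60 degrees); each row is the pose to reach, as a shift and turn from the pose commanded when the call began, along the tool's axes at that moment; what a row does not reach only later rows make up. A row lasts 1/10 s, in which the tool goes at most 0.05 m and 8.59 degrees, less where a joint would pass 70% of its speed; a pose out of reach is approached as far as the arm can. jaw is the opening from 0.0 (shut) to 1.0 (fully open), set as the call begins (left out keeps the last). The fingers move at their own pace and stop on an object; grip_force is the grip in N (left out, the last holds). Time passes only in rows, so rows that do not move let the fingers close. The tool returns the time, the measured TCP pose, the force, the opening and the grip force at its end. only (a regular expression) keeps the lines of the reply that match it, lines (a string "A,B") keeps lines A to B, and quiet returns only ok. A shift or turn number past 1, either way, is cut back to 1. Input that does not fit is refused with a message, and nothing moves.
- env.get_state(): the state, without advancing time (a new reading comes with each control period).
- env.get_image(name): name is "side" or "top"; returns a dict with "frame" (400x640x3 uint8, red, green, blue), "camera_matrix" (3x3 intrinsics, pixels), "rvec" (rotation vector, rad) and "tvec" (3), from world to camera coordinates, as OpenCV has them. Camera axes: x right, y down, z forward; pixel columns grow to the right and rows downward; lengths in m; the calibration is good to about 2 mm. A picture is of the moment at which its call begins. There is no depth.
- env.close_job(): hands the job in; it is judged then, once.
The state is a dict: "time_s": time; "joint_pos": joint angles; "joint_vel": joint speeds; "joint_efforts": joint torques, N m; "tcp_pos": TCP position; "tcp_rot": TCP orientation; "contact_force": force on the tool from outside, world axes, zero at the start; "ft_torque": the same for the moment, N m; "width": opening from 0.0 (shut) to 1.0 (fully open); "finger_force": force on a finger pad.
Only numpy, scipy, OpenCV 4.12 (cv2) and the standard library are available. Lean on these libraries where they do the work, as an engineer would, in place of code of your own. Each camera call takes 0.05 s, during which the arm holds its last target. There are 200 camera calls.

## Working session

There is one attempt and no reset: what is moved stays moved. The work goes in short steps, Python scripts to look and compute and a tool call to move; the robot and the scene stay as the last step left them, time stands still between calls to the robot, and variables do not carry over. Pictures are saved under pics/ and viewed, at most 13 in all, crops included, and the job is handed in when it is done.

```bash
ls; mkdir -p pics; python3 - <<'E'
from plant import env
import cv2,numpy as np
s=env.get_state();print(s['time_s'],s['tcp_pos'],np.round(s['tcp_rot'],3),s['width'])
for n in('side','top'):
    d=env.get_image(n);cv2.imwrite(f'pics/{n}0.png',d['frame'][:,:,::-1])
    np.savez(f'{n}0.npz',**{k:np.array(v) for k,v in d.items()})
    R=cv2.Rodrigues(np.array(d['rvec']))[0];print(n,np.round(-R.T@np.array(d['tvec']).ravel(),3),np.round(R[2],2),d['camera_matrix'])
E
```

```text
pics
plant.py
0.0 [ 0.14720768 -0.63211321  0.22986551] [[ 0.974  0.227 -0.001]
 [ 0.227 -0.974  0.003]
 [-0.    -0.003 -1.   ]] 1.0018276111366236
side [-0.662  0.361  0.705] [ 0.86 -0.19 -0.48] [[494.27206507   0.         310.53676481]
 [  0.         494.27206507 194.08097466]
 [  0.           0.           1.        ]]
top [0.25  0.099 1.119] [ 0.16  0.   -0.99] [[391.26337522   0.         326.25253892]
 [  0.         391.26337522 198.44059629]
 [  0.           0.           1.        ]]
```

View pics/top0.png

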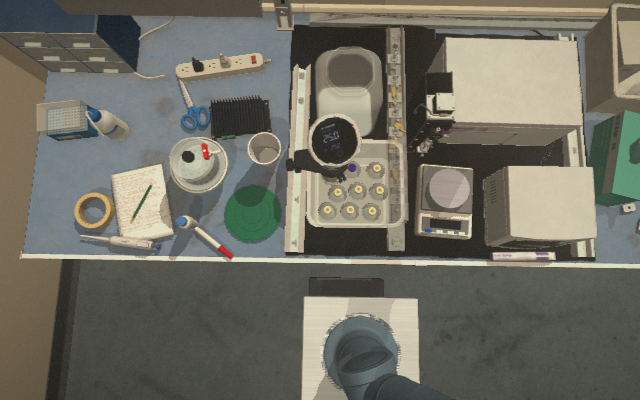

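View pics/side0.png

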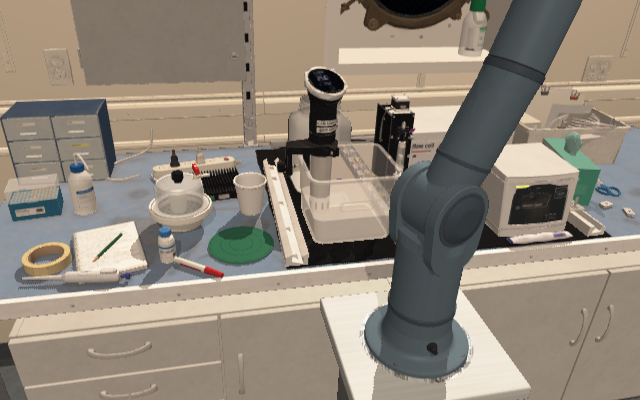

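The top view shows the desiccator around (198,165), its knob near (188,157), the red tap near (206,151), the mat near (253,214), the foam cup near (264,148) and the pan near (449,187). The bottle (183,222) and marker (215,240) are in front. I'll enlarge these regions next.

```bash
python3 - <<'E'
import cv2,numpy as np
t=np.load('top0.npz')['frame'][:,:,::-1];s=np.load('side0.npz')['frame'][:,:,::-1]
r=lambda im,x,y,w,h,f:cv2.resize(im[y:y+h,x:x+w],None,fx=f,fy=f,interpolation=cv2.INTER_CUBIC)
a=r(t,160,125,66,75,8);b=r(t,410,155,66,90,3); 
c=r(s,145,160,75,75,7)
H=600
im=np.zeros((H,800,3),np.uint8)
im[:600,:528]=a; im[:270,530:728]=b
cv2.imwrite('pics/cropA.png',im);cv2.imwrite('pics/cropB.png',c)
E
```

```text
(no output)
```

View pics/cropA.png

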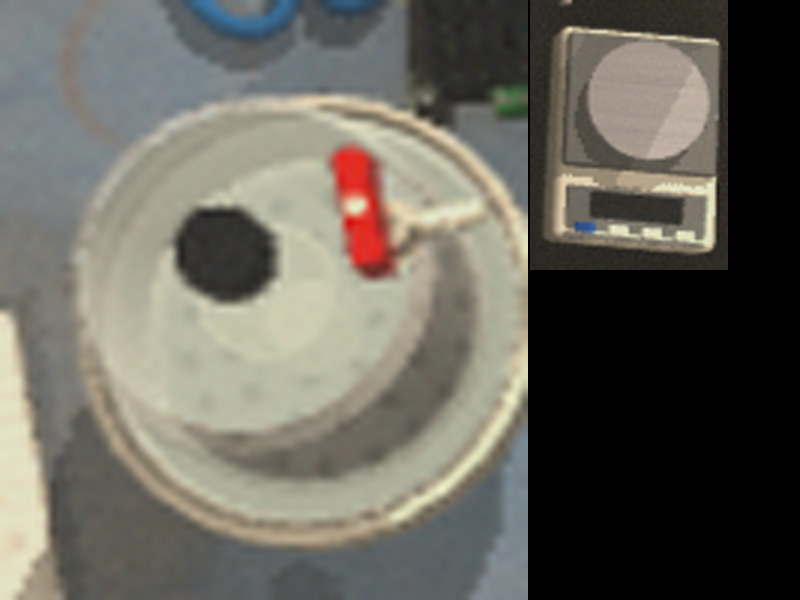

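View pics/cropB.png

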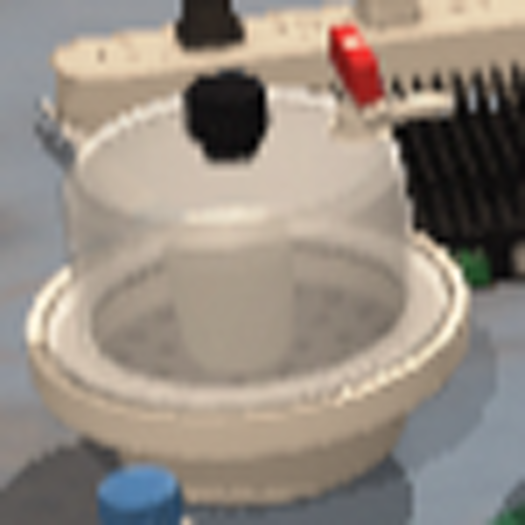

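```bash
cat > h.py <<'E'
import cv2,numpy as np
def cam(n):
    d=np.load(n+'0.npz');return d['camera_matrix'],d['rvec'].ravel().astype(float),d['tvec'].ravel().astype(float)
def ray(n,uv,z):
    K,r,t=cam(n);R=cv2.Rodrigues(r)[0];C=-R.T@t
    v=R.T@np.linalg.inv(K)@np.array([*uv,1.]);return C+v*(z-C[2])/v[2]
def proj(n,p):
    K,r,t=cam(n);return cv2.projectPoints(np.array([p],float),r,t,K,None)[0].ravel()
E
python3 - <<'E'
from h import *
np.set_printoptions(precision=4,suppress=True)
T=lambda u,v:(u/8+160-.0625*7,v/8+125-.0625*7)
S=lambda u,v:(u/7+145-.43,v/7+160-.43)
print('knob',ray('top',T(226,254),.146),ray('side',S(227,115),.142))
print('tapscrew',ray('top',T(355,205),.160),'handle',ray('top',T(352,158),.158),ray('top',T(376,265),.158))
print('side handle',ray('side',S(356,64),.152))
print('nozzle tip',ray('top',T(482,211),.125),ray('side',S(450,102),.125))
print('bowl',ray('top',T(302,320),.057), 'side bowl', ray('side',S(250,328),.057))
print('pan',ray('top',((648-530)/3+410-.33,100/3+155-.33),.079))
t=np.load('top0.npz')['frame']
h=cv2.cvtColor(t,cv2.COLOR_RGB2HSV)
m=cv2.inRange(h,(60,80,20),(95,255,255));m[:,:200]=0;m[:180]=0;m[:,300:]=0
c=max(cv2.findContours(m,0,1)[0],key=cv2.contourArea);e=cv2.fitEllipse(cv2.convexHull(c));print(e,'mat',ray('top',e[0],.003))
g=t[155:245,410:476].astype(int)
# pan rough: low sat, mid brightness, pinkish
x=h[155:215,420:476];m=((t[155:215,420:476].min(2)>120)&(t[155:215,420:476,0].astype(int)<215)).astype(np.uint8)
n,l,st,ce=cv2.connectedComponentsWithStats(m,connectivity=4);
for i in range(1,n):
    if st[i,4]>200: print(st[i],ce[i]+[420,155],'panC',ray('top',ce[i]+[420,155],.079))
for nm,uv,z in(('cup',(264,143),.099),('bottle',(181,219),.08),('mkA',(195,225),.01),('mkB',(230,257),.01),('circ',(333,140),.36)):print(nm,ray('top',uv,z))
E
```

```text
knob [0.5076 0.4565 0.146 ] [0.501  0.4568 0.142 ]
tapscrew [0.5205 0.4117 0.16  ] handle [0.5364 0.4143 0.158 ] [0.5016 0.4045 0.158 ]
side handle [0.5163 0.4105 0.152 ]
nozzle tip [0.529  0.3814 0.125 ] [0.5352 0.3782 0.125 ]
bowl [0.5079 0.461  0.057 ] side bowl [0.4945 0.4568 0.057 ]
pan [ 0.4487 -0.2307  0.079 ]
((252.14476013183594, 213.37042236328125), (55.34415054321289, 56.952327728271484), 47.8963623046875) mat [0.38   0.3125 0.003 ]
[  10   14   40   39 1251] [449.2414 187.8529] panC [ 0.4491 -0.2314  0.079 ]
cup [0.5603 0.2709 0.099 ]
bottle [0.3529 0.4866 0.08  ]
mkA [0.3434 0.4717 0.01  ]
mkB [0.2553 0.3676 0.01  ]
circ [0.4894 0.0886 0.36  ]
```

Handle centre comes out near (0.519, 0.410) and the knob near (0.506, 0.457). The lid's x axis points about -74° and the handle is near 0 rad. I'll raise the arm and swing over.

The manual's scale: shifts go in shares of 0.8 m and turns go in shares of 60 degrees. Converting my numbers, -0.22 m / 0.8 = -0.275, -0.205 m / 0.8 = -0.2563.

```bash
cat >> h.py <<'E'
def to(x,y,z,yaw=None):
    from plant import env
    s=env.get_state();R=np.array(s['tcp_rot']);p=np.array(s['tcp_pos'])
    d=R.T@(np.array([x,y,z])-p)
    a=np.degrees(np.arctan2(R[1,1],R[0,1]))
    # rotation: tool z made vertical and tool y at world angle yaw
    rv=None
    if yaw is not None:
        c,q=np.cos(np.radians(yaw)),np.sin(np.radians(yaw))
        Y=np.array([c,q,0]);Z=np.array([0,0,-1.]);G=np.c_[np.cross(Y,Z),Y,Z]
        rv=np.degrees(cv2.Rodrigues(R.T@G)[0].ravel()).round(2)
    print('t',s['time_s'],'p',p.round(4),'yaw_y %.2f'%a,'D',d.round(4),'rv',rv,'w %.2f'%s['width'],'F',np.round(s['contact_force'],1),'j',np.round(s['joint_pos'],0))
E
```

Call:
nudge_tcp:
  increments:
    - [0,0,-0.0625,0,0,0]
    - [0.0313,-0.0313,-0.1063,0,0,0]
    - [0.0688,-0.0688,-0.1375,0,0,0]
    - [0.1063,-0.1063,-0.1688,0,0,0]
    - [0.1438,-0.1438,-0.2,0,0,0]
    - [0.1813,-0.1813,-0.2313,0,0,0]
    - [0.2188,-0.2188,-0.2563,0,0,0]
    - [0.2563,-0.2563,-0.275,0,0,0]

```text
time_s: 0.9
tcp_pos: [0.3013, -0.3853, 0.4526]
tcp_rot: [[0.974, 0.227, 0.001], [0.227, -0.974, -0.001], [0.001, 0.001, -1.0]]
contact_force: [-0.0, -0.3, 0.3]
width: 1.001
finger_force: 0.0
```

```bash
python3 -c "
from h import *
to(.47,0,.47,-74.3);to(.519,.41,.3,-74.3)"
```

```text
t 0.9 p [ 0.3013 -0.3853  0.4526] yaw_y -76.89 D [ 0.2517 -0.337  -0.0178] rv [ 0.08 -0.03 -2.59] w 1.00 F [-0.  -0.3  0.3] j [ 56.  -2.  -8.  94.  -0.  88. -29.]
t 0.9 p [ 0.3013 -0.3853  0.4526] yaw_y -76.89 D [ 0.3923 -0.7254  0.1518] rv [ 0.08 -0.03 -2.59] w 1.00 F [-0.  -0.3  0.3] j [ 56.  -2.  -8.  94.  -0.  88. -29.]
```

In the tool's units: -0.307 m / 0.8 = -0.3838, -0.265 m / 0.8 = -0.3313, -2.6 degrees / 60 = -0.0433.

Call:
nudge_tcp:
  increments:
    - [0.0375,-0.0438,0,0,0,0]
    - [0.075,-0.0875,0,0,0,0]
    - [0.1125,-0.1313,-0.0125,0,0,0]
    - [0.15,-0.1813,-0.0125,0,0,0]
    - [0.1875,-0.2313,-0.0125,0,0,0]
    - [0.225,-0.2813,-0.0125,0,0,0]
    - [0.2625,-0.3313,-0.0125,0,0,-0.0167]
    - [0.2938,-0.3838,-0.0125,0,0,-0.0433]

```text
time_s: 1.7
tcp_pos: [0.4601, -0.0327, 0.4608]
tcp_rot: [[0.962, 0.272, -0.0], [0.272, -0.962, -0.0], [-0.0, -0.0, -1.0]]
contact_force: [0.9, -0.8, -0.0]
width: 1.003
finger_force: 0.0
```

```bash
python3 -c "
from h import *
to(.519,.41,.3,-74.3)"
```

```text
t 1.7 p [ 0.4601 -0.0327  0.4608] yaw_y -74.24 D [ 0.177  -0.41    0.1607] rv [-0.    0.02  0.06] w 1.00 F [ 0.9 -0.8 -0. ] j [ 37.  -5. -34.  95.  -3.  89. -72.]
```

In the tool's units: -0.36 m / 0.8 = -0.45, -0.315 m / 0.8 = -0.3938.

Call:
nudge_tcp:
  increments:
    - [0.025,-0.0563,0,0,0,0]
    - [0.05,-0.1125,0,0,0,0]
    - [0.075,-0.1688,0,0,0,0]
    - [0.1,-0.225,0,0,0,0]
    - [0.125,-0.2813,0.0125,0,0,0]
    - [0.1475,-0.3375,0.025,0,0,0]
    - [0.1713,-0.3938,0.0375,0,0,0]
    - [0.1938,-0.45,0.0563,0,0,0]
  jaw: 0.3
  grip_force: 40

```text
time_s: 2.5
tcp_pos: [0.5121, 0.3548, 0.416]
tcp_rot: [[0.963, 0.27, 0.0], [0.27, -0.963, 0.0], [0.0, 0.0, -1.0]]
contact_force: [1.0, -0.5, 0.7]
width: 0.299
finger_force: 0.0
```

```bash
python3 -c "
from h import *
to(.519,.41,.2,-74.3)"
```

```text
t 2.5 p [0.5121 0.3548 0.416 ] yaw_y -74.36 D [ 0.0215 -0.0513  0.216 ] rv [ 0.   -0.02 -0.06] w 0.30 F [ 1.  -0.5  0.7] j [   2.   21.  -54.   79.   17.   89. -125.]
```

Call:
nudge_tcp:
  increments:
    - [0.0138,-0.0313,0.0375,0,0,0]
    - [0.0269,-0.0641,0.0813,0,0,0]
    - [0.0269,-0.0641,0.1375,0,0,0]
    - [0.0269,-0.0641,0.1938,0,0,0]
    - [0.0269,-0.0641,0.25,0,0,0]
    - [0.0269,-0.0641,0.27,0,0,0]
    - [0.0269,-0.0641,0.27,0,0,0]

```text
time_s: 3.2
tcp_pos: [0.517, 0.4063, 0.1969]
tcp_rot: [[0.963, 0.271, -0.005], [0.271, -0.963, -0.005], [-0.006, 0.003, -1.0]]
contact_force: [-1.1, -0.4, -0.6]
width: 0.301
finger_force: 0.0
```

```bash
python3 - <<'E'
from h import *
from plant import env
to(.519,.41,.138,-74.3)
ims=[]
for n in('top','side'):
    f=env.get_image(n)['frame'][:,:,::-1];x,y=(160,110) if n=='top' else (150,130)
    ims.append(cv2.resize(f[y:y+90,x:x+75],None,fx=5,fy=5,interpolation=2))
cv2.imwrite('pics/a.png',np.hstack(ims))
E
```

```text
t 3.2 p [0.517  0.4063 0.1969] yaw_y -74.30 D [ 0.0033 -0.0032  0.0589] rv [ 0.17  0.37 -0.  ] w 0.30 F [-1.1 -0.4 -0.6] j [  -6.   33.  -49.   90.   27.   69. -135.]
```

View pics/a.png

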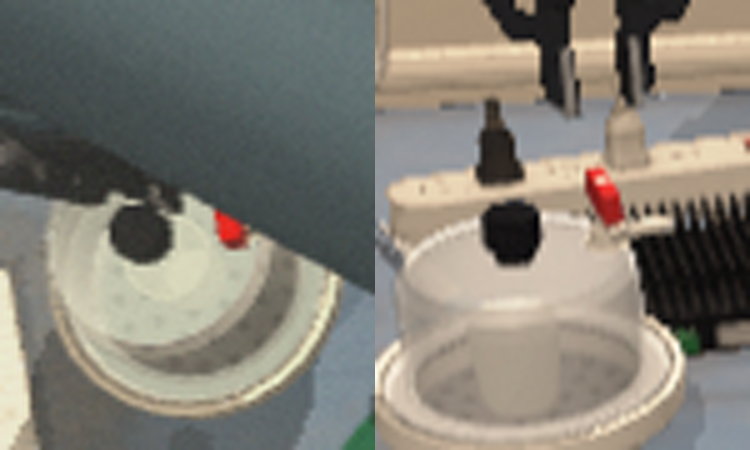

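The right half (side view) shows the two fingers at (572,112) and (637,105), straddling the red handle at (603,190). Alignment is good, so I'm descending.

In the tool's units: 0.057 m / 0.8 = 0.0713, 0.05 m / 0.8 = 0.0625.

Call:
nudge_tcp:
  increments:
    - [0.0013,-0.0013,0.025,0,0,0]
    - [0.0013,-0.0013,0.0438,0,0,0]
    - [0.0013,-0.0013,0.0625,0,0,0]
    - [0.0013,-0.0013,0.0713,0,0,0]
    - [0.0013,-0.0013,0.0713,0,0,0]

```text
time_s: 3.8
tcp_pos: [0.5182, 0.4086, 0.1415]
tcp_rot: [[0.963, 0.271, -0.002], [0.271, -0.963, -0.002], [-0.003, 0.001, -1.0]]
contact_force: [0.1, -0.6, -0.4]
width: 0.301
finger_force: 0.0
```

```bash
python3 -c "
from h import *
to(.519,.41,.138,-74.3)"
```

```text
t 3.8 p [0.5182 0.4086 0.1415] yaw_y -74.29 D [ 0.0012 -0.0011  0.0035] rv [0.08 0.17 0.01] w 0.30 F [ 0.1 -0.6 -0.4] j [  -7.   37.  -48.   92.   29.   64. -137.]
```

Clear so far, so I'll lower slightly and close on the handle.

In the tool's units: 0.002 m / 0.8 = 0.0025.

Call:
nudge_tcp:
  increments:
    - [0,0,0.0025,0,0,0]
    - [0,0,0.0025,0,0,0]
    - [0,0,0.0025,0,0,0]
    - [0,0,0.0025,0,0,0]
    - [0,0,0.0025,0,0,0]
    - [0,0,0.0025,0,0,0]
  jaw: 0
  grip_force: 40

```text
time_s: 4.4
tcp_pos: [0.5191, 0.4102, 0.1419]
tcp_rot: [[0.963, 0.271, 0.001], [0.271, -0.963, 0.001], [0.001, -0.001, -1.0]]
contact_force: [0.3, 1.7, -0.9]
width: 0.12
finger_force: 40.5
```

```bash
python3 -c "
from h import *
to(.519,.41,.138,-74.3)"
```

```text
t 4.4 p [0.5191 0.4102 0.1419] yaw_y -74.28 D [-0.0001  0.0002  0.0039] rv [-0.05 -0.05  0.02] w 0.12 F [ 0.3  1.7 -0.9] j [  -7.   37.  -48.   92.   29.   64. -137.]
```

Gripped at about 10 mm, consistent with the 11 mm handle. Turning counter-clockwise now (negative tool rz).

In the tool's units: -48 degrees / 60 = -0.8.

Call:
nudge_tcp:
  increments:
    - [0,0,0,0,0,-0.1]
    - [0,0,0,0,0,-0.2]
    - [0,0,0,0,0,-0.3]
    - [0,0,0,0,0,-0.4]
    - [0,0,0,0,0,-0.5]
    - [0,0,0,0,0,-0.6]
    - [0,0,0,0,0,-0.7]
    - [0,0,0,0,0,-0.8]

```text
time_s: 5.2
tcp_pos: [0.5194, 0.4097, 0.142]
tcp_rot: [[0.439, 0.898, 0.001], [0.898, -0.439, 0.0], [0.001, 0.001, -1.0]]
contact_force: [-0.1, 0.7, -0.5]
width: 0.12
finger_force: 40.5
```

Call:
nudge_tcp:
  increments:
    - [0,0,0,0,0,-0.1]
    - [0,0,0,0,0,-0.2]
    - [0,0,0,0,0,-0.3]
    - [0,0,0,0,0,-0.4]
    - [0,0,0,0,0,-0.5]
    - [0,0,0,0,0,-0.6]
    - [0,0,0,0,0,-0.6333]
    - [0,0,0,0,0,-0.6333]

```text
time_s: 6.0
tcp_pos: [0.5199, 0.4096, 0.1419]
tcp_rot: [[-0.202, 0.979, 0.001], [0.979, 0.202, 0.001], [0.0, 0.001, -1.0]]
contact_force: [1.3, 0.8, 0.3]
width: 0.116
finger_force: 40.6
```

```bash
python3 -c "
from h import *
to(.519,.41,.142,15.7)
from plant import env
print(env.get_state()['ft_torque'])"
```

```text
t 6.0 p [0.5199 0.4096 0.1419] yaw_y 11.66 D [ 0.0006 -0.0008 -0.0001] rv [ 0.08 -0.02 -4.04] w 0.12 F [1.3 0.8 0.3] j [  2.  45. -64.  92.  43.  70. -59.]
[ 0.32252086 -0.21489912  0.03714809]
```

Turned about 86° with a torque reading of 0.037 N m. Releasing and rising.

In the tool's units: -0.055 m / 0.8 = -0.0688, -0.05 m / 0.8 = -0.0625.

Call:
nudge_tcp:
  increments:
    - [0,0,0,0,0,0]
    - [0,0,0,0,0,0]
    - [0,0,0,0,0,0]
    - [0,0,-0.025,0,0,0]
    - [0,0,-0.0625,0,0,0]
    - [0,0,-0.0688,0,0,0]
    - [0,0,-0.0688,0,0,0]
  jaw: 0.35

```text
time_s: 6.7
tcp_pos: [0.5196, 0.411, 0.1995]
tcp_rot: [[-0.203, 0.979, 0.003], [0.979, 0.203, 0.003], [0.002, 0.004, -1.0]]
contact_force: [-0.1, -1.0, 0.5]
width: 0.348
finger_force: 0.0
```

```bash
python3 -c "
from h import *
to(.507,.456,.195,15.7)"
```

```text
t 6.7 p [0.5196 0.411  0.1995] yaw_y 11.71 D [ 0.0466 -0.0032  0.0046] rv [ 0.22 -0.12 -3.99] w 0.35 F [-0.1 -1.   0.5] j [  3.  42. -66.  89.  40.  75. -57.]
```

In the tool's units: 0.0466 m / 0.8 = 0.0583, 0.023 m / 0.8 = 0.0288, -4 degrees / 60 = -0.0667.

Call:
nudge_tcp:
  increments:
    - [0.0288,-0.002,0,0,0,-0.0333]
    - [0.0583,-0.004,0,0,0,-0.0667]
    - [0.0583,-0.004,0.0063,0,0,-0.0667]
    - [0.0583,-0.004,0.0063,0,0,-0.0667]
    - [0.0583,-0.004,0.0063,0,0,-0.0667]
  jaw: 0.6

```text
time_s: 7.2
tcp_pos: [0.507, 0.453, 0.1903]
tcp_rot: [[-0.269, 0.963, -0.0], [0.963, 0.269, -0.003], [-0.002, -0.001, -1.0]]
contact_force: [0.3, 0.2, 0.3]
width: 0.6
finger_force: 0.0
```

```bash
python3 - <<'E'
from h import *
from plant import env
to(.507,.456,.130,15.7)
ims=[]
for n in('top','side'):
    f=env.get_image(n)['frame'][:,:,::-1];x,y=(160,110) if n=='top' else (150,130)
    ims.append(cv2.resize(f[y:y+90,x:x+75],None,fx=5,fy=5,interpolation=2))
cv2.imwrite('pics/b.png',np.hstack(ims))
E
```

```text
t 7.2 p [0.507  0.453  0.1903] yaw_y 15.62 D [0.0031 0.0008 0.0603] rv [-0.06  0.14 -0.08] w 0.60 F [0.3 0.2 0.3] j [ -2.  44. -66.  87.  41.  76. -57.]
```

View pics/b.png

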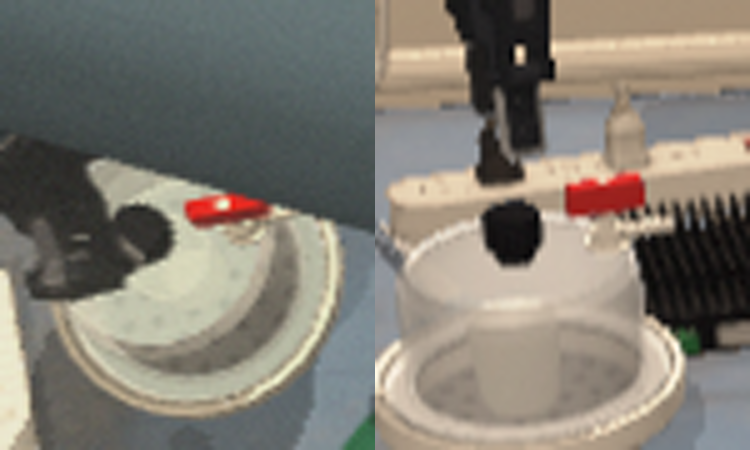

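The handle at (605,193) in the side half now lies in line with the nozzle, and the fingers are above the knob. Descending to grip it.

In the tool's units: 0.06 m / 0.8 = 0.075, 0.055 m / 0.8 = 0.0688.

Call:
nudge_tcp:
  increments:
    - [0.0013,0,0.025,0,0,0]
    - [0.0013,0,0.05,0,0,0]
    - [0.0013,0,0.0688,0,0,0]
    - [0.0013,0,0.075,0,0,0]
    - [0.0013,0,0.075,0,0,0]
    - [0.0013,0,0.075,0,0,0]

```text
time_s: 7.9
tcp_pos: [0.5061, 0.456, 0.1317]
tcp_rot: [[-0.271, 0.963, -0.0], [0.963, 0.271, 0.001], [0.001, 0.0, -1.0]]
contact_force: [-1.0, 0.7, 0.4]
width: 0.6
finger_force: 0.0
```

Call:
nudge_tcp:
  increments:
    - [0,0,0,0,0,0]
    - [0,0,0,0,0,0]
    - [0,0,0,0,0,0]
    - [0,0,0,0,0,0]
    - [0,0,0,0,0,0]
    - [0,0,0,0,0,0]
  jaw: 0
  grip_force: 60

```text
time_s: 8.5
tcp_pos: [0.5075, 0.4567, 0.1331]
tcp_rot: [[-0.27, 0.963, 0.003], [0.963, 0.27, 0.003], [0.002, 0.004, -1.0]]
contact_force: [4.0, 2.4, 4.8]
width: 0.305
finger_force: 59.1
```

```bash
python3 -c "
from h import *
to(.507,.456,.19,15.7)"
```

```text
t 8.5 p [0.5075 0.4567 0.1331] yaw_y 15.67 D [-0.0004 -0.0005 -0.0569] rv [ 0.21 -0.11 -0.03] w 0.31 F [4.  2.4 4.8] j [ -4.  48. -63.  89.  44.  71. -59.]
```

In the tool's units: -0.1 m / 0.8 = -0.125, -0.09 m / 0.8 = -0.1125.

Call:
nudge_tcp:
  increments:
    - [0,0,-0.0063,0,0,0]
    - [0,0,-0.0188,0,0,0]
    - [0,0,-0.0375,0,0,0]
    - [0,0,-0.0625,0,0,0]
    - [0,0,-0.0875,0,0,0]
    - [0,0,-0.1125,0,0,0]
    - [0,0,-0.125,0,0,0]
    - [0,0,-0.125,0,0,0]

```text
time_s: 9.3
tcp_pos: [0.5065, 0.4571, 0.2349]
tcp_rot: [[-0.271, 0.963, 0.003], [0.963, 0.271, 0.004], [0.003, 0.004, -1.0]]
contact_force: [-0.5, -0.0, -3.9]
width: 0.304
finger_force: 59.8
```

```bash
python3 - <<'E'
from h import *
from plant import env
to(.38,.3125,.22,15.7)
ims=[]
for n in('top','side'):
    f=env.get_image(n)['frame'][:,:,::-1];x,y=(160,110) if n=='top' else (150,130)
    ims.append(cv2.resize(f[y:y+90,x:x+75],None,fx=5,fy=5,interpolation=2))
cv2.imwrite('pics/c.png',np.hstack(ims))
E
```

```text
t 9.3 p [0.5065 0.4571 0.2349] yaw_y 15.71 D [-0.105 -0.161  0.014] rv [ 0.23 -0.15  0.01] w 0.30 F [-0.5 -0.  -3.9] j [ -2.  42. -67.  84.  39.  79. -56.]
```

View pics/c.png

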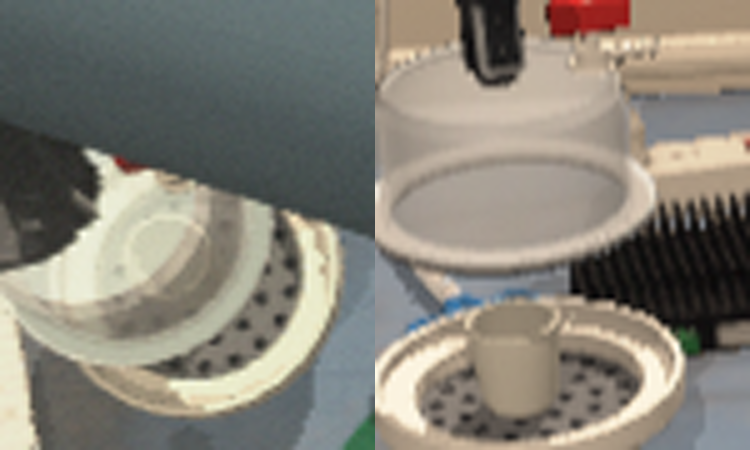

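The side half shows the lid level and clear. The crucible stands on the plate with its rim near (515,318) and foot near (517,408). Carrying the lid over the mat.

In the tool's units: -0.161 m / 0.8 = -0.2013, -0.105 m / 0.8 = -0.1313.

Call:
nudge_tcp:
  increments:
    - [-0.0188,-0.0288,0,0,0,0]
    - [-0.0438,-0.0663,0,0,0,0]
    - [-0.0688,-0.105,0,0,0,0]
    - [-0.0938,-0.1438,0,0,0,0]
    - [-0.1188,-0.1825,0,0,0,0]
    - [-0.1313,-0.2013,0.0125,0,0,0]
    - [-0.1313,-0.2013,0.0375,0,0,0]
    - [-0.1313,-0.2013,0.0625,0,0,0]

```text
time_s: 10.2
tcp_pos: [0.3792, 0.3091, 0.1802]
tcp_rot: [[-0.27, 0.963, 0.001], [0.963, 0.27, -0.002], [-0.002, -0.0, -1.0]]
contact_force: [0.1, 0.0, -4.3]
width: 0.304
finger_force: 59.9
```

```bash
python3 -c "
from h import *
to(.38,.3125,.0861,15.7)"
```

```text
t 10.2 p [0.3792 0.3091 0.1802] yaw_y 15.66 D [0.0033 0.0017 0.0941] rv [-0.    0.14 -0.04] w 0.30 F [ 0.1  0.  -4.3] j [ 22.  27. -78. 114.  30.  64. -53.]
```

In the tool's units: 0.088 m / 0.8 = 0.11, 0.086 m / 0.8 = 0.1075.

Call:
nudge_tcp:
  increments:
    - [0.0025,0.0013,0.025,0,0,0]
    - [0.0025,0.0013,0.05,0,0,0]
    - [0.0025,0.0013,0.075,0,0,0]
    - [0.0025,0.0013,0.0938,0,0,0]
    - [0.0025,0.0013,0.1025,0,0,0]
    - [0.0025,0.0013,0.1075,0,0,0]
    - [0.0025,0.0013,0.11,0,0,0]
    - [0.0025,0.0013,0.11,0,0,0]

```text
time_s: 11.0
tcp_pos: [0.3803, 0.3135, 0.094]
tcp_rot: [[-0.271, 0.963, 0.001], [0.963, 0.271, 0.001], [0.0, 0.001, -1.0]]
contact_force: [-0.7, 0.0, -4.0]
width: 0.304
finger_force: 59.7
```

```bash
python3 -c "
from h import *
to(.38,.3125,.0861,15.7)"
```

```text
t 11.0 p [0.3803 0.3135 0.094 ] yaw_y 15.71 D [-0.0009 -0.0006  0.0079] rv [ 0.05 -0.02  0.01] w 0.30 F [-0.7  0.  -4. ] j [ 13.  34. -69. 117.  38.  56. -60.]
```

In the tool's units: 0.007 m / 0.8 = 0.0088, 0.006 m / 0.8 = 0.0075.

Call:
nudge_tcp:
  increments:
    - [0,0,0.0025,0,0,0]
    - [0,0,0.005,0,0,0]
    - [0,0,0.0075,0,0,0]
    - [0,0,0.0088,0,0,0]
    - [0,0,0.0088,0,0,0]

```text
time_s: 11.5
tcp_pos: [0.3799, 0.313, 0.0864]
tcp_rot: [[-0.271, 0.963, -0.0], [0.963, 0.271, -0.0], [-0.0, -0.0, -1.0]]
contact_force: [-0.4, 0.6, -4.1]
width: 0.304
finger_force: 59.7
```

```bash
python3 -c "
from h import *
to(.38,.3125,.0861,15.7)"
```

```text
t 11.5 p [0.3799 0.313  0.0864] yaw_y 15.71 D [-0.0005 -0.      0.0003] rv [-0.01  0.01  0.01] w 0.30 F [-0.4  0.6 -4.1] j [ 13.  34. -68. 117.  39.  56. -60.]
```

In the tool's units: 0.002 m / 0.8 = 0.0025, 0.001 m / 0.8 = 0.0013.

Call:
nudge_tcp:
  increments:
    - [0,0,0.0013,0,0,0]
    - [0,0,0.0025,0,0,0]
    - [0,0,0.0025,0,0,0]
    - [0,0,0.0025,0,0,0]

```text
time_s: 11.9
tcp_pos: [0.3805, 0.3134, 0.0856]
tcp_rot: [[-0.27, 0.963, 0.001], [0.963, 0.27, -0.001], [-0.001, 0.001, -1.0]]
contact_force: [-0.8, -1.6, 5.1]
width: 0.303
finger_force: 61.0
```

Call:
nudge_tcp:
  increments:
    - [0,0,0.0013,0,0,0]
    - [0,0,0.0019,0,0,0]
    - [0,0,0.0019,0,0,0]
    - [0,0,0.0019,0,0,0]

```text
time_s: 12.3
tcp_pos: [0.3805, 0.3134, 0.0855]
tcp_rot: [[-0.27, 0.963, 0.002], [0.963, 0.27, -0.003], [-0.003, 0.001, -1.0]]
contact_force: [-3.1, -6.1, 17.1]
width: 0.304
finger_force: 62.0
```

Landed. Easing off the downforce and releasing.

In the tool's units: -0.0015 m / 0.8 = -0.0019.

Call:
nudge_tcp:
  increments:
    - [0,0,-0.0019,0,0,0]
    - [0,0,-0.0019,0,0,0]

```text
time_s: 12.5
tcp_pos: [0.3805, 0.3134, 0.0856]
tcp_rot: [[-0.27, 0.963, 0.001], [0.963, 0.27, -0.0], [-0.001, 0.001, -1.0]]
contact_force: [0.1, -3.4, 8.0]
width: 0.304
finger_force: 61.0
```

Call:
nudge_tcp:
  increments:
    - [0,0,0,0,0,0]
    - [0,0,0,0,0,0]
    - [0,0,0,0,0,0]
    - [0,0,0,0,0,0]
    - [0,0,-0.025,0,0,0]
    - [0,0,-0.075,0,0,0]
    - [0,0,-0.125,0,0,0]
    - [0,0,-0.15,0,0,0]
  jaw: 0.6

```text
time_s: 13.3
tcp_pos: [0.3808, 0.3149, 0.2076]
tcp_rot: [[-0.271, 0.962, 0.003], [0.962, 0.271, 0.003], [0.002, 0.004, -1.0]]
contact_force: [-0.8, 0.3, -1.0]
width: 0.597
finger_force: 0.0
```

```bash
python3 -c "
from h import *
to(.508,.459,.25,15.7)"
```

```text
t 13.3 p [0.3808 0.3149 0.2076] yaw_y 15.74 D [ 0.1042  0.1617 -0.0416] rv [ 0.23 -0.13  0.04] w 0.60 F [-0.8  0.3 -1. ] j [ 23.  26. -80. 112.  28.  66. -52.]
```

```bash
python3 - <<'E'
from plant import env
import cv2,numpy as np
a=env.get_image('top')['frame'][:,:,::-1][120:210,160:230]
b=env.get_image('side')['frame'][:,:,::-1][170:270,140:280]
r=lambda i,f:cv2.resize(i,None,fx=f,fy=f,interpolation=2)
a=r(a,5);b=r(b,3)
im=np.zeros((450,780,3),np.uint8);im[:450,:350]=a;im[:300,355:775]=b
cv2.imwrite('pics/d.png',im)
E
```

```text
(no output)
```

View pics/d.png

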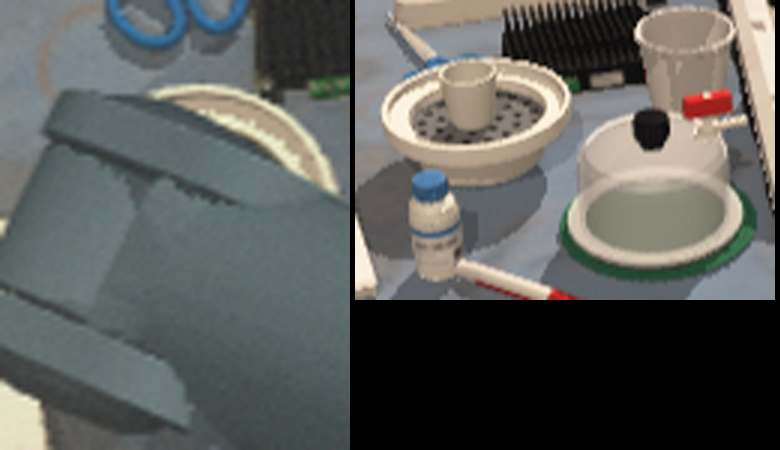

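The lid sits upright and centred on the green mat (side half, near (655,210)), the bystanders are undisturbed, and the crucible rim is near (468,72). Next I'll work out the crucible's position.

```bash
python3 - <<'E'
from h import *
np.set_printoptions(precision=4,suppress=True)
print('top rim',ray('top',(265/8+159.56,290/8+124.56),.088))
for uv in((177.3,193.7),(177.6,193.2)):print('side rim',ray('side',uv,.088))
print('knob chk',ray('side',(227/7+144.57,115/7+159.57),.141))
for x,y in((.505,.459),(.508,.459),(.505,.454)):
    P=lambda z,r:np.array([proj('side',(x+r*np.cos(t),y+r*np.sin(t),z)) for t in np.linspace(0,6.28,60)])
    for z,r in((.088,.024),(.038,.0165)):
        p=P(z,r);print((x,y),z,'crop c u',(p[:,0].min()-149.6)*5+375,(p[:,0].max()-149.6)*5+375,'v',(p[:,1].min()-129.6)*5,(p[:,1].max()-129.6)*5)
E
```

```text
top rim [0.5106 0.4637 0.088 ]
side rim [0.5076 0.4617 0.088 ]
side rim [0.5103 0.461  0.088 ]
knob chk [0.5031 0.457  0.141 ]
(0.505, 0.459) 0.088 crop c u 470.6594559141243 566.2151459956276 v 300.77440954841325 344.98133823018566
(0.505, 0.459) 0.038 crop c u 495.9543421171685 560.3940536897342 v 390.28415501035806 421.9706879147475
(0.508, 0.459) 0.088 crop c u 470.94553080798914 566.307403915953 v 298.1351350253947 342.1633912392376
(0.508, 0.459) 0.038 crop c u 496.1847044196921 560.4962032809686 v 387.50431406049216 419.06516187831556
(0.505, 0.454) 0.088 crop c u 480.6795558506087 576.0970038064194 v 300.10782316060113 344.2598264885187
(0.505, 0.454) 0.038 crop c u 505.7609556667538 570.1091563034253 v 389.5631886441052 421.21069670501925
```

Call:
nudge_tcp:
  increments:
    - [0.025,0.0388,-0.0125,0,0,0]
    - [0.0563,0.0825,-0.0125,0,0,0]
    - [0.0875,0.13,-0.0125,0,0,0]
    - [0.1125,0.175,0,0,0,0]
    - [0.13,0.205,0.0125,0,0,0]
    - [0.13,0.205,0.05,0,0,0]
    - [0.13,0.205,0.075,0,0,0]
    - [0.13,0.205,0.075,0,0,0]
  jaw: 0.76

```text
time_s: 14.2
tcp_pos: [0.5074, 0.4544, 0.1386]
tcp_rot: [[-0.272, 0.962, -0.006], [0.962, 0.272, -0.008], [-0.006, -0.008, -1.0]]
contact_force: [-1.3, 0.3, -0.0]
width: 0.753
finger_force: 0.0
```

```bash
python3 -c "
from h import *
to(.510,.461,.061,15.7)"
```

```text
t 14.2 p [0.5074 0.4544 0.1386] yaw_y 15.77 D [0.0061 0.0049 0.0775] rv [-0.47  0.33  0.07] w 0.75 F [-1.3  0.3 -0. ] j [ -5.  46. -61.  88.  42.  71. -57.]
```

Call:
nudge_tcp:
  increments:
    - [0,0,0,0,0,0]
    - [0,0,0,0,0,0]
    - [0,0,0,0,0,0]

```text
time_s: 14.5
tcp_pos: [0.5101, 0.4582, 0.1465]
tcp_rot: [[-0.271, 0.963, 0.002], [0.963, 0.271, 0.002], [0.001, 0.003, -1.0]]
contact_force: [-0.6, -0.3, -0.1]
width: 0.758
finger_force: 0.0
```

```bash
python3 - <<'E'
from h import *
from plant import env
to(.510,.461,.061,15.7)
f=env.get_image('side')['frame'][:,:,::-1][120:240,140:220]
cv2.imwrite('pics/e.png',cv2.resize(f,None,fx=5,fy=5,interpolation=2))
E
```

```text
t 14.5 p [0.5101 0.4582 0.1465] yaw_y 15.70 D [0.0026 0.0004 0.0855] rv [ 0.15 -0.07  0.01] w 0.76 F [-0.6 -0.3 -0.1] j [ -5.  46. -61.  88.  41.  71. -57.]
```

View pics/e.png

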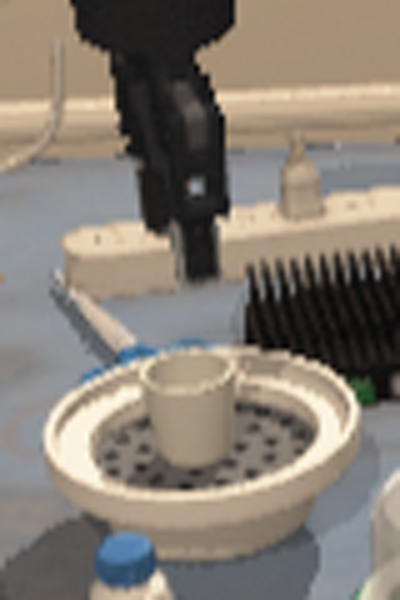

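The fingers (around u 190) are centred over the crucible rim, which is near (190,372). Descending.

In the tool's units: 0.085 m / 0.8 = 0.1063, 0.075 m / 0.8 = 0.0938.

Call:
nudge_tcp:
  increments:
    - [0.0013,0,0.0375,0,0,0]
    - [0.0013,0,0.0688,0,0,0]
    - [0.0013,0,0.0938,0,0,0]
    - [0.0013,0,0.1063,0,0,0]
    - [0.0013,0,0.1063,0,0,0]
    - [0.0013,0,0.1063,0,0,0]

```text
time_s: 15.15
tcp_pos: [0.5097, 0.4593, 0.0605]
tcp_rot: [[-0.271, 0.963, 0.001], [0.963, 0.271, 0.001], [0.001, 0.001, -1.0]]
contact_force: [0.5, -0.6, 0.3]
width: 0.76
finger_force: 0.0
```

Call:
nudge_tcp:
  increments:
    - [0,0,0,0,0,0]
    - [0,0,0,0,0,0]
    - [0,0,0,0,0,0]
    - [0,0,0,0,0,0]
    - [0,0,0,0,0,0]
    - [0,0,0,0,0,0]
  jaw: 0
  grip_force: 25

```text
time_s: 15.75
tcp_pos: [0.5101, 0.4598, 0.0614]
tcp_rot: [[-0.271, 0.963, 0.002], [0.963, 0.271, 0.002], [0.002, 0.003, -1.0]]
contact_force: [-0.0, -0.9, 5.6]
width: 0.539
finger_force: 25.5
```

```bash
python3 -c "
from h import *
to(.510,.461,.061,15.7)"
```

```text
t 15.75 p [0.5101 0.4598 0.0614] yaw_y 15.70 D [0.0012 0.0002 0.0004] rv [ 0.14 -0.1  -0.  ] w 0.54 F [-0.  -0.9  5.6] j [ -7.  51. -57.  90.  46.  65. -59.]
```

In the tool's units: -0.24 m / 0.8 = -0.3, -0.2 m / 0.8 = -0.25.

Call:
nudge_tcp:
  increments:
    - [0,0,-0.0063,0,0,0]
    - [0,0,-0.025,0,0,0]
    - [0,0,-0.0563,0,0,0]
    - [0,0,-0.1,0,0,0]
    - [0,0,-0.15,0,0,0]
    - [0,0,-0.2,0,0,0]
    - [0,0,-0.25,0,0,0]
    - [0,0,-0.3,0,0,0]

```text
time_s: 16.55
tcp_pos: [0.5089, 0.4583, 0.3016]
tcp_rot: [[-0.271, 0.962, 0.0], [0.962, 0.271, -0.0], [-0.0, -0.0, -1.0]]
contact_force: [1.6, -0.1, -0.4]
width: 0.538
finger_force: 25.8
```

Call:
nudge_tcp:
  increments:
    - [0,0,-0.05,0,0,0]
    - [0,0,-0.1,0,0,0]
    - [0,0,-0.15,0,0,0]
    - [0,0,-0.1875,0,0,0]
    - [0,0,-0.2,0,0,0]
    - [0,0,-0.2,0,0,0]

```text
time_s: 17.15
tcp_pos: [0.5089, 0.4593, 0.4613]
tcp_rot: [[-0.271, 0.962, 0.002], [0.962, 0.271, 0.002], [0.002, 0.002, -1.0]]
contact_force: [-0.3, 0.9, -1.6]
width: 0.538
finger_force: 25.8
```

```bash
python3 -c "
from h import *
to(.50,.15,.46,15.7);to(.449,-.231,.46,15.7)"
```

```text
t 17.15 p [0.5089 0.4593 0.4613] yaw_y 15.75 D [-0.2953 -0.0925  0.0006] rv [ 0.13 -0.1   0.05] w 0.54 F [-0.3  0.9 -1.6] j [ -7.  34. -68.  64.  32. 100. -49.]
t 17.15 p [0.5089 0.4593 0.4613] yaw_y 15.75 D [-6.481e-01 -2.450e-01 -3.000e-04] rv [ 0.13 -0.1   0.05] w 0.54 F [-0.3  0.9 -1.6] j [ -7.  34. -68.  64.  32. 100. -49.]
```

Carrying at foot height about 0.438 m, well over the circulator.

In the tool's units: -0.25 m / 0.8 = -0.3125, -0.04 m / 0.8 = -0.05.

Call:
nudge_tcp:
  increments:
    - [-0.0188,-0.0075,0,0,0,0]
    - [-0.05,-0.0188,0,0,0,0]
    - [-0.0938,-0.035,0,0,0,0]
    - [-0.1375,-0.0525,0,0,0,0]
    - [-0.1813,-0.0688,0,0,0,0]
    - [-0.225,-0.085,0,0,0,0]
    - [-0.2688,-0.1013,0,0,0,0]
    - [-0.3125,-0.1188,0,0,0,0]

```text
time_s: 17.95
tcp_pos: [0.4848, 0.1893, 0.4563]
tcp_rot: [[-0.27, 0.963, -0.005], [0.963, 0.27, -0.001], [0.0, -0.005, -1.0]]
contact_force: [0.4, -0.1, 0.5]
width: 0.536
finger_force: 25.8
```

Call:
nudge_tcp:
  increments:
    - [-0.0438,-0.0163,0,0,0,0]
    - [-0.0875,-0.0325,0,0,0,0]
    - [-0.1313,-0.05,0,0,0,0]
    - [-0.175,-0.0663,0,0,0,0]
    - [-0.2188,-0.0825,0,0,0,0]
    - [-0.2625,-0.0988,0,0,0,0]
    - [-0.3063,-0.1163,0,0,0,0]
    - [-0.35,-0.1325,0,0,0,0]

```text
time_s: 18.75
tcp_pos: [0.4575, -0.1081, 0.4569]
tcp_rot: [[-0.268, 0.963, -0.004], [0.963, 0.268, 0.001], [0.002, -0.004, -1.0]]
contact_force: [-0.2, 1.0, -0.5]
width: 0.536
finger_force: 25.8
```

```bash
python3 -c "
from h import *
to(.449,-.231,.46,15.7)"
```

```text
t 18.75 p [ 0.4575 -0.1081  0.4569] yaw_y 15.57 D [-0.1161 -0.0412 -0.0031] rv [-0.22 -0.1  -0.13] w 0.54 F [-0.2  1.  -0.5] j [ 78.  -4. -64.  93.  -4.  89.  29.]
```

In the tool's units: -0.11 m / 0.8 = -0.1375, -0.01 m / 0.8 = -0.0125.

Call:
nudge_tcp:
  increments:
    - [-0.0375,-0.0125,0,0,0,0]
    - [-0.075,-0.025,0,0,0,0]
    - [-0.1063,-0.035,0,0,0,0]
    - [-0.1313,-0.0438,0,0,0,0]
    - [-0.1375,-0.0463,0,0,0,0]
    - [-0.1375,-0.0463,0,0,0,0]
    - [-0.1375,-0.0463,0,0,0,0]

```text
time_s: 19.45
tcp_pos: [0.454, -0.2199, 0.4593]
tcp_rot: [[-0.273, 0.962, -0.0], [0.962, 0.273, 0.001], [0.001, -0.0, -1.0]]
contact_force: [0.3, 0.6, -0.6]
width: 0.536
finger_force: 25.8
```

```bash
python3 -c "
from h import *
to(.449,-.231,.1024,15.7)"
```

```text
t 19.45 p [ 0.454  -0.2199  0.4593] yaw_y 15.86 D [-0.0097 -0.0078  0.3569] rv [-0.   -0.06  0.16] w 0.54 F [ 0.3  0.6 -0.6] j [ 81.   3. -61.  89.   3.  89.  35.]
```

In the tool's units: 0.255 m / 0.8 = 0.3188, 0.225 m / 0.8 = 0.2813.

Call:
nudge_tcp:
  increments:
    - [-0.0119,-0.0094,0.0313,0,0,0]
    - [-0.0119,-0.0094,0.0813,0,0,0]
    - [-0.0119,-0.0094,0.1313,0,0,0]
    - [-0.0119,-0.0094,0.1813,0,0,0]
    - [-0.0119,-0.0094,0.2313,0,0,0]
    - [-0.0119,-0.0094,0.2813,0,0,0]
    - [-0.0119,-0.0094,0.3188,0,0,0]
    - [-0.0119,-0.0094,0.3188,0,0,0]

```text
time_s: 20.25
tcp_pos: [0.4458, -0.2299, 0.2008]
tcp_rot: [[-0.274, 0.962, -0.007], [0.962, 0.274, 0.005], [0.007, -0.006, -1.0]]
contact_force: [0.2, 0.2, -0.1]
width: 0.537
finger_force: 26.0
```

Call:
nudge_tcp:
  increments:
    - [0,0,0.025,0,0,0]
    - [0,0,0.05,0,0,0]
    - [0,0,0.0688,0,0,0]
    - [0,0,0.0813,0,0,0]
    - [0,0,0.0875,0,0,0]
    - [0,0,0.0875,0,0,0]
    - [0,0,0.0875,0,0,0]

```text
time_s: 20.95
tcp_pos: [0.4497, -0.2333, 0.1352]
tcp_rot: [[-0.271, 0.963, 0.001], [0.963, 0.271, -0.001], [-0.001, 0.001, -1.0]]
contact_force: [0.3, -0.2, -0.3]
width: 0.539
finger_force: 26.0
```

```bash
python3 - <<'E'
from h import *
from plant import env
to(.449,-.231,.1024,15.7)
a=env.get_image('top')['frame'][:,:,::-1][145:255,400:520]
cv2.imwrite('pics/f.png',cv2.resize(a,None,fx=5,fy=5,interpolation=2))
E
```

```text
t 20.95 p [ 0.4497 -0.2333  0.1352] yaw_y 15.71 D [ 0.0024 -0.      0.0328] rv [0.06 0.05 0.01] w 0.54 F [ 0.3 -0.2 -0.3] j [ 70.  22. -55. 114.  22.  55.  20.]
```

View pics/f.png

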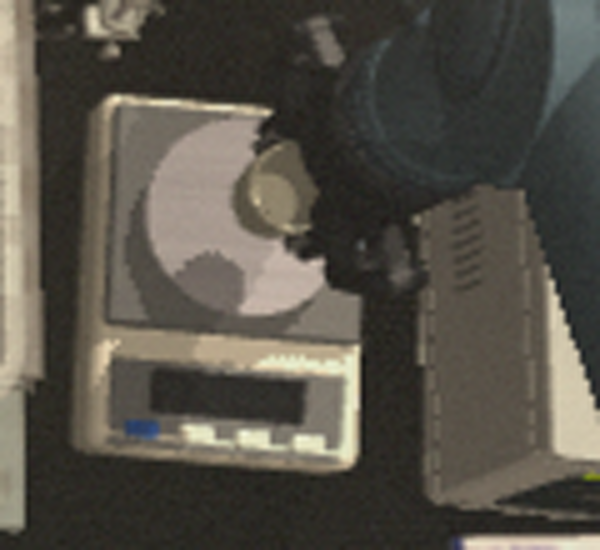

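The crucible hangs upright over the pan. Its bottom shows at (275,195), displaced by parallax since it is higher, and the pan centre is near (246,217). Lowering gently.

The manual's scale: shifts go in shares of 0.8 m and turns go in shares of 60 degrees. Converting my numbers, 0.0285 m / 0.8 = 0.0356, 0.027 m / 0.8 = 0.0338.

Call:
nudge_tcp:
  increments:
    - [0.0025,0,0.0125,0,0,0]
    - [0.0025,0,0.0225,0,0,0]
    - [0.0025,0,0.03,0,0,0]
    - [0.0025,0,0.0338,0,0,0]
    - [0.0025,0,0.0356,0,0,0]
    - [0.0025,0,0.0356,0,0,0]
    - [0.0025,0,0.0356,0,0,0]
    - [0.0025,0,0.0356,0,0,0]

```text
time_s: 21.8
tcp_pos: [0.4487, -0.2313, 0.1063]
tcp_rot: [[-0.271, 0.963, 0.001], [0.963, 0.271, -0.0], [-0.0, 0.0, -1.0]]
contact_force: [0.9, 0.1, 0.3]
width: 0.535
finger_force: 26.0
```

```bash
python3 -c "
from h import *
to(.449,-.231,.1024,15.7)
print(ray('top',(454.6,183.6),.11))"
```

```text
t 21.8 p [ 0.4487 -0.2313  0.1063] yaw_y 15.71 D [0.0002 0.0004 0.0039] rv [0.03 0.03 0.01] w 0.54 F [0.9 0.1 0.3] j [ 68.  24. -53. 115.  25.  52.  18.]
[ 0.45478571 -0.23598402  0.11      ]
```

In the tool's units: 0.0025 m / 0.8 = 0.0031, 0.002 m / 0.8 = 0.0025.

Call:
nudge_tcp:
  increments:
    - [0,0,0.0013,0,0,0]
    - [0,0,0.0025,0,0,0]
    - [0,0,0.0031,0,0,0]
    - [0,0,0.0031,0,0,0]
    - [0,0,0.0031,0,0,0]

```text
time_s: 22.3
tcp_pos: [0.4484, -0.2311, 0.1035]
tcp_rot: [[-0.271, 0.963, -0.0], [0.963, 0.271, 0.0], [0.0, -0.0, -1.0]]
contact_force: [-0.5, -0.2, -0.0]
width: 0.536
finger_force: 26.0
```

Call:
nudge_tcp:
  increments:
    - [0,0,0.0006,0,0,0]
    - [0,0,0.0013,0,0,0]
    - [0,0,0.0013,0,0,0]
    - [0,0,0.0013,0,0,0]

```text
time_s: 22.7
tcp_pos: [0.4485, -0.2312, 0.1025]
tcp_rot: [[-0.271, 0.963, 0.0], [0.963, 0.271, 0.0], [0.0, 0.0, -1.0]]
contact_force: [-0.6, -0.1, -0.4]
width: 0.536
finger_force: 26.0
```

In the tool's units: 0.001 m / 0.8 = 0.0013, 0.0005 m / 0.8 = 0.0006.

Call:
nudge_tcp:
  increments:
    - [0,0,0.0006,0,0,0]
    - [0,0,0.0013,0,0,0]
    - [0,0,0.0013,0,0,0]
    - [0,0,0.0013,0,0,0]

```text
time_s: 23.1
tcp_pos: [0.4485, -0.2312, 0.1016]
tcp_rot: [[-0.271, 0.963, 0.0], [0.963, 0.271, -0.0], [-0.0, 0.0, -1.0]]
contact_force: [-0.8, 0.5, 1.1]
width: 0.536
finger_force: 26.0
```

Call:
nudge_tcp:
  increments:
    - [0,0,0.0006,0,0,0]
    - [0,0,0.0013,0,0,0]
    - [0,0,0.0013,0,0,0]
    - [0,0,0.0013,0,0,0]

```text
time_s: 23.5
tcp_pos: [0.4485, -0.2312, 0.1006]
tcp_rot: [[-0.271, 0.963, 0.0], [0.963, 0.271, -0.0], [-0.0, 0.0, -1.0]]
contact_force: [-0.3, 0.3, 0.5]
width: 0.534
finger_force: 26.1
```

Light contact with the pan (about 1 N). Releasing and rising.

Call:
nudge_tcp:
  increments:
    - [0,0,0,0,0,0]
    - [0,0,0,0,0,0]
    - [0,0,0,0,0,0]
    - [0,0,0,0,0,0]
    - [0,0,0,0,0,0]
  jaw: 0.78

```text
time_s: 24.0
tcp_pos: [0.4484, -0.2311, 0.1004]
tcp_rot: [[-0.271, 0.963, -0.0], [0.963, 0.271, 0.0], [0.0, -0.0, -1.0]]
contact_force: [-0.3, -0.2, 0.2]
width: 0.779
finger_force: 0.0
```

Call:
nudge_tcp:
  increments:
    - [0,0,-0.0125,0,0,0]
    - [0,0,-0.0375,0,0,0]
    - [0,0,-0.075,0,0,0]
    - [0,0,-0.125,0,0,0]
    - [0,0,-0.175,0,0,0]
    - [0,0,-0.225,0,0,0]
    - [0,0,-0.275,0,0,0]
    - [0,0,-0.3125,0,0,0]

```text
time_s: 24.8
tcp_pos: [0.4494, -0.2306, 0.354]
tcp_rot: [[-0.272, 0.962, 0.003], [0.962, 0.272, -0.003], [-0.003, 0.002, -1.0]]
contact_force: [0.1, -0.6, 0.2]
width: 0.782
finger_force: 0.0
```

Call:
nudge_tcp:
  increments:
    - [0.025,-0.0375,0,0,0,0]
    - [0.0125,-0.0813,0,0,0,0]
    - [0,-0.125,0,0,0,0]
    - [-0.0375,-0.125,0,0,0,0]
    - [-0.0813,-0.125,0,0,0,0]
    - [-0.125,-0.125,0,0,0,0]
    - [-0.1625,-0.125,0,0,0,0]
    - [-0.1625,-0.125,0,0,0,0]

```text
time_s: 25.6
tcp_pos: [0.3864, -0.3879, 0.35]
tcp_rot: [[-0.266, 0.964, 0.002], [0.964, 0.266, 0.002], [0.001, 0.002, -1.0]]
contact_force: [-0.8, 0.6, -0.6]
width: 0.781
finger_force: 0.0
```

```bash
python3 - <<'E'
from plant import env
from h import *
a=env.get_image('top')['frame'][:,:,::-1]
b=env.get_image('side')['frame'][:,:,::-1][170:270,140:280]
r=lambda i,f:cv2.resize(i,None,fx=f,fy=f,interpolation=2)
a1=r(a[150:250,400:500],4);a2=r(a[120:270,160:310],2.6)[:400,:390]
cv2.imwrite('pics/g.png',np.hstack([a1,np.pad(a2,((0,400-a2.shape[0]),(0,0),(0,0)))]))
print(env.get_state()['tcp_pos'])
E
```

```text
[ 0.3874896  -0.38313985  0.3504848 ]
```

View pics/g.png

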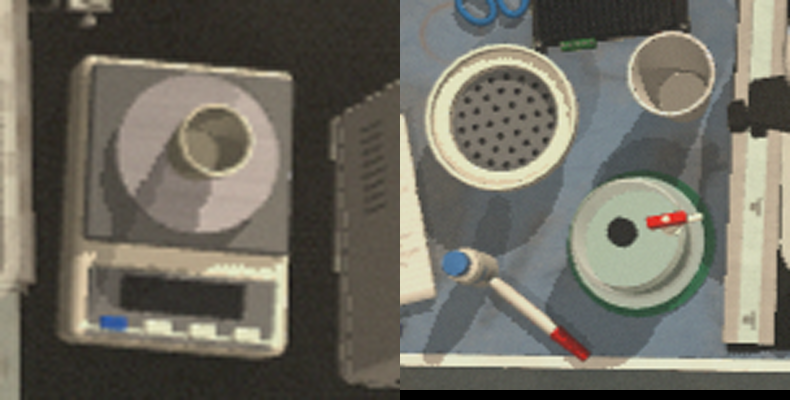

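The crucible stands upright on the pan with its rim at (216,141) in the left half. The lid is on the mat and everything else is in place. I'll check the offset numerically before handing in.

```bash
python3 - <<'E'
from h import *
print('rim',ray('top',(216/4+399.6,141/4+149.6),.128),'pan',ray('top',(198/4+399.6,153/4+149.6),.079))
print('lid knob',ray('top',(621-400)/2.6*np.array([1,0])+np.array([159.7,232/2.6+119.7]),.1))
E
```

```text
rim [ 0.44780487 -0.22730347  0.128     ] pan [ 0.44912661 -0.2310052   0.079     ]
lid knob [0.38012868 0.31404249 0.1       ]
```

Crucible within about 4 mm of the pan centre and lid within about 2 mm of the mat centre. Handing in.

Call:
nudge_tcp:
  increments:
    - [0,0,0,0,0,0]
    - [0,0,0,0,0,0]
    - [0,0,0,0,0,0]
  lines: "1,1"

```text
time_s: 26.0
```

```bash
python3 -c "
from plant import env
print(env.close_job())"
```

```text
the job is handed in; nothing more can be done
None
```

I handed the job in at 26 s of the 72 s allowed: tap turned open, lid knob-up within about 2 mm of the mat's middle, crucible upright within about 4 mm of the pan's middle, and the cup, bottle and marker undisturbed (from the camera images; the hand-in returned no verdict).

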